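# Slide the display board out over the riser's edge

### The job

Without gripping or lifting it, push the rectangular wooden display board along the top of the white riser, away from the robot and towards the customer's side, until it sticks out 3 cm (within half a centimetre or so) past the riser's far long edge, lying flat and square to that edge, so that a customer can pick it up. It must stay down on the riser all the way. Leave the round board and everything else as they are, then take the hand away.

Things in the scene. Friction and masses are not known exactly. Their poses are not given: they have to be found in the camera images.
- riser: Low white block fixed on the counter, 280 mm deep (its x) by 500 mm wide (its y) by 50 mm high. Origin: centre of its underside; its top is 50 mm above the counter. Its x axis points away from the robot, towards the customer's edge.
- riser_edge (a point): Middle of the riser's far (customer's) long top edge, 140 mm from the riser's centre along its x, at the height of its top; axes as the riser's. The board must stick out past this edge along the riser's x.
- board: The board to push: loose rectangular wooden slab with a grey fabric inlay flush in its top, 130 mm along its x (away from the robot) by 140 mm along its y, 8 mm thick, 0.18 to 0.35 kg, lying flat on the riser in its left or right part, turned up to 9 degrees from square. Too wide to be gripped across. Origin: centre of its underside. It slides on the riser with dry friction and stops when the push stops.
- board_front (a point): Middle of the board's far edge, the one to stick out: 65 mm from the board's centre along its +x, half-way up its thickness (4 mm above its underside).
- board_rear (a point): Middle of the board's near edge (towards the robot), where it can be pushed: 65 mm from the board's centre along its -x, half-way up its thickness.
- disc: Bystander: loose round wooden board, 120 mm across, 8 mm thick, on the other part of the riser. Origin: centre of its underside.
- cone: Bystander: white ceramic ring cone on a round foot, foot 40 mm across, 60 mm tall, standing loose near the riser's middle, between the two boards. Origin: centre of its underside.
- ringbox: Bystander: closed blue ring box, 44 by 44 mm, 40 mm tall, standing loose near the riser's middle, between the two boards. Origin: centre of its underside.
- bangle: Bystander: brass bangle lying on the counter on the robot's right, 72 mm across, 10 mm high. Origin: centre of its underside.
- spray: Bystander: amber bottle on the counter on the robot's right, 44 mm across, 130 mm tall. Origin: centre of its underside.
- case: Bystander: black spectacle case on the counter on the robot's left, 160 mm (its x) by 62 mm, 38 mm high. Origin: centre of its underside.
- dish: Bystander: white dish on the counter on the robot's right, 100 mm across, 30 mm high. Origin: centre of its underside.

How it is judged:
By the outcome, as a careful person would: the job done as asked, in the order asked, and still so for the second after the job is handed in, with the robot touching nothing.
It also fails if it takes over 40 s, if anything falls off the work surface, if the arm or the gripper's body presses on something with over 40 N, if the wrist force passes 120 N, or if a joint passes its speed limit or range.

### The arm

A 6-joint arm with a two-finger parallel gripper is mounted at the origin on the work surface. World frame = base frame: x ahead of the robot, y to its left, z up, the work surface at z = 0. Lengths are in mm, angles in rad, forces in N, time in s.
With the tool pointing down it reaches from about 300 to 1000 mm from the base axis. Payload 5.1 kg.
Tool frame: the origin (TCP) lies at the very end of the fingers, on their centre line; the grasp point (between the pads) lies 19 mm behind it; z points along the fingers, y is the direction in which the jaws open and shut (so a half turn about z gives the same grasp; the last joint's range is limited). The gripper opens to 95 mm and grips with 3 to 60 N. Pads are 20 mm wide; open, the fingers measure 119 mm over their backs; the gripper's body (75 mm by 180 mm) begins 59 mm behind the grasp point.
Start: joints at [-1.256, 0.124, 1.65, -0, 1.367, -0.083], TCP at [251.771, -599.246, 214.656] pointing down, gripper open.
Joint ranges: [-2.61, 2.61], [-1.02, 2.33], [0.03, 2.71], [-1.35, 4.49], [0.32, 2.68], [-2.91, 2.91]. Speed limits (rad/s): [2.57, 2.57, 3.14, 3.14, 3.14, 3.14].

### API

Orientations are given as [roll, pitch, yaw] about the fixed x, y, z axes, in that order (R = Rz(yaw) Ry(pitch) Rx(roll)).
In Python, from workcell import env, cams gives the robot as it stands.
- The arm moves only by the shell command python3 -m crank 'ROWS'. ROWS is JSON, one flat list of numbers, 7 for each row, row after row: the shift along the tool's x, y, z in units of 30 mm (1.0 is 30 mm), then the turn, a rotation vector about the tool's x, y, z in units of 5 degrees (1.0 is 5 degrees), then the opening, from 0 (shut) to 1 (fully open). In form: [x, y, z, rx, ry, rz, fingers, x, y, z, rx, ry, rz, fingers, ...]. A call has 1 to 5 rows; each row shifts and turns the commanded pose from where the row before left it, along the tool's axes as they then stand; what a row does not reach is not made up. A row lasts 1/10 s, in which the tool goes at most 50 mm and 8.59 degrees, less where a joint would pass 70% of its speed; a pose out of reach is approached as far as the arm can. A call is refused whole if a number of a shift passes 1 or a number of a turn 1, either way. A call with a gripper value outside its range is refused whole. The fingers move at their own pace and stop on an object; the grip force is fixed at half the most. Time passes only in rows, so rows that do not move let the fingers close. It gives the time, the measured TCP pose, the force and the opening at its end, in the units of the state.
- env.state(): the state, without advancing time (a new reading comes with each control period).
- cams.grab_frame(name): name is "scene" or "top" or "wrist"; returns a dict with "pixels" (420x560x3 uint8, red, green, blue), "depth" (420x560 float32, mm along the optical axis (not along the pixel's ray), 0 where there is no reading), "fov_y" (degrees; the focal length in pixels is half the picture's height over the tangent of half this angle, whatever the lens; pixels are square), "cx", "cy" (the principal point, pixels), "cam_to_world" (4x4, takes a point from camera to world coordinates). Camera axes: x right, y up, looking along -z (the intrinsics and any distortion apply to the point x, -y, -z); pixel columns grow to the right and rows downward; lengths in mm; the calibration is good to about 2 mm. A picture is of the moment at which its call begins.
- env.hand_in(): hands the job in, once; it reports no verdict.
The state is a dict: "t": time; "joints": joint angles; "qvel": joint speeds; "tau": joint torques, N m; "tcp_pos": TCP position; "ee_rot": TCP orientation; "ft_force": force on the tool from outside, world axes, zero at the start; "ft_torque": the same for the moment, N m; "opening": finger opening in mm.
Only numpy, scipy, OpenCV 4.12 (cv2) and the standard library are available. Lean on these libraries where they do the work, as an engineer would, in place of code of your own. Each camera call takes 0.05 s, during which the arm holds its last target.

## Working session

There is one attempt and no reset: what is moved stays moved. The work goes in short steps, Python scripts to look and compute and a shell command to move; the robot and the scene stay as the last step left them, time stands still between calls to the robot, and variables do not carry over. Pictures are saved under pics/ and viewed, and the job is handed in when it is done.

```bash
mkdir -p pics; ls; python3 - <<'E'
from workcell import env, cams
import cv2,numpy as np
s=env.state(); print(s['t'],s['tcp_pos'],s['ee_rot'],s['opening'])
for n in ['top','scene']:
    f=cams.grab_frame(n); cv2.imwrite(f'pics/{n}0.png',f['pixels'][:,:,::-1]); np.savez(f'{n}0.npz',**f)
    print(n,f['fov_y'],f['cx'],f['cy'],np.round(f['cam_to_world'],3).tolist(),[k for k in f])
E
```

```text
pics
0.0 [ 251.56534612 -598.66256287  213.41913357] [-3.13958237e+00 -1.51167511e-04  3.97774446e-01] 95.15539475870008
top 57.888676079112514 285.15777512169296 210.15074739558142 [[0.022, 0.992, -0.122, 405.358], [-1.0, 0.022, -0.001, -8.99], [0.002, 0.122, 0.993, 1146.801], [0.0, 0.0, 0.0, 1.0]] ['pixels', 'depth', 'fov_y', 'cx', 'cy', 'cam_to_world']
scene 48.98936963362882 279.03755049217216 203.5440179685304 [[-0.837, -0.443, 0.322, 975.955], [0.548, -0.666, 0.507, 672.306], [-0.01, 0.6, 0.8, 1097.042], [0.0, 0.0, 0.0, 1.0]] ['pixels', 'depth', 'fov_y', 'cx', 'cy', 'cam_to_world']
```

View pics/top0.png

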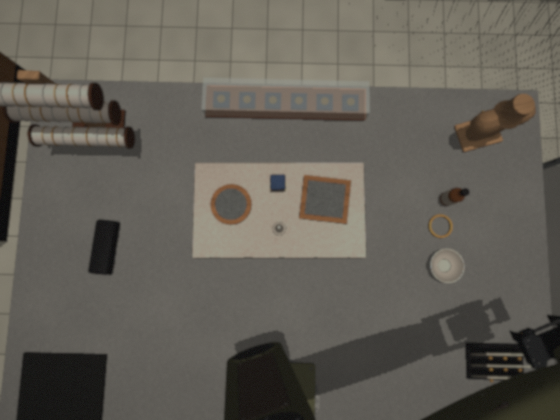

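View pics/scene0.png

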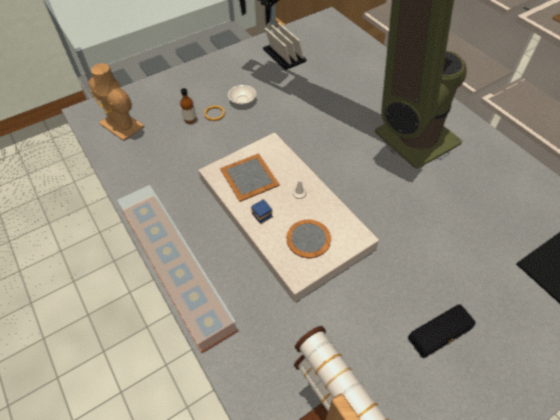

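The top view shows the board at about (325,200), the disc at (231,204), the ring box at (278,183), the cone at (279,229), and the riser spanning columns 193–366 and rows 163–258. Next I'll measure these.

```bash
cat > h.py <<'E'
import numpy as np,cv2
def world(f):
    d=f['depth'].astype(float);H,W=d.shape;F=H/2/np.tan(np.radians(float(f['fov_y']))/2)
    u,v=np.meshgrid(np.arange(W),np.arange(H))
    P=np.stack([(u-f['cx'])/F*d,-(v-f['cy'])/F*d,-d,np.ones_like(d)],-1)
    return (P@np.array(f['cam_to_world']).T)[...,:3]
def ray(f,uv,z):
    H=420;F=H/2/np.tan(np.radians(float(f['fov_y']))/2);uv=np.atleast_2d(uv).astype(float)
    M=np.array(f['cam_to_world']);D=np.stack([(uv[:,0]-f['cx'])/F,-(uv[:,1]-f['cy'])/F,-np.ones(len(uv))],-1)@M[:3,:3].T
    o=M[:3,3];return o+D*((z-o[2])/D[:,2])[:,None]
def rect(xy):
    (c,s,a)=cv2.minAreaRect(xy.astype(np.float32));return np.round(c,1),np.round(s,1),round(a,2)
E
python3 - <<'E'
from h import *
for n in ['top','scene']:
    f=dict(np.load(n+'0.npz'));P=world(f);px=f['pixels'].astype(int)
    hsv=cv2.cvtColor(f['pixels'],cv2.COLOR_RGB2HSV)
    for (u,v) in ([(210,240),(350,245),(325,200),(300,280),(278,183),(231,204)] if n=='top' else [(250,177),(230,200),(310,238)]):
        print(n,u,v,px[v,u],hsv[v,u],np.round(P[v,u],1))
    z=P[...,2]; 
    reg=(P[...,0]>350)&(P[...,0]<750)&(abs(P[...,1])<320)
    m=reg&(z>40)&(z<70)&(hsv[...,2]>0)
    # largest component
    k,l,st,_=cv2.connectedComponentsWithStats(m.astype(np.uint8));i=1+st[1:,4].argmax()
    m=(l==i);print('riser',st[i],rect(P[m][:,:2]),np.median(z[m]))
    # board: saturated brown
    b=m&(hsv[...,1]>95)&((hsv[...,0]<20))
    k,l,st,_=cv2.connectedComponentsWithStats(b.astype(np.uint8),connectivity=8)
    for i in range(1,k):
        if st[i,4]>60: q=l==i;print(st[i],rect(P[q][:,:2]),np.median(z[q]))
E
```

```text
top 210 240 [157 152 136] [ 23  34 157] [448.9 206.3  49.3]
top 350 245 [156 152 136] [ 24  33 156] [ 443.4 -196.9   52.4]
top 325 200 [85 84 79] [25 18 85] [ 571.4 -123.1   59.7]
top 300 280 [102  99  93] [ 20  23 102] [338.3 -57.1   3.4]
top 278 183 [53 66 85] [108  96  85] [612.7  13.5  88.1]
top 231 204 [84 84 80] [30 12 84] [554.  148.9  56.5]
riser [  193   163   174    95 15916] (array([543.3,   9.4]), array([277.4, 501. ]), 1.27) 50.610958355927664
[300 175  50  48 709] (array([ 575. , -122.3]), array([136.4, 127.8]), 84.62) 58.077754095124874
[211 185  40  39 460] (array([554.1, 150.5]), array([112., 114.]), 1.62) 57.697348913303586
scene 250 177 [120 121 113] [ 34  17 121] [ 573.5 -117.5   54.9]
scene 230 200 [228 212 187] [ 18  46 228] [663.1 -80.7  47.9]
scene 310 238 [122 123 117] [ 35  12 123] [550.7 155.4  56.6]
riser [  199   133   180   164 13875] (array([540.4,  11.9]), array([283.8, 503. ]), 1.21) 50.58936346966743
[221 154  58  47 660] (array([ 574.2, -122.9]), array([150.2, 129.4]), 84.56) 57.69562980299099
[287 219  44  39 571] (array([553.8, 152.1]), array([120.4, 116.8]), 64.56) 57.689626941994675
```

```bash
python3 - <<'E'
from h import *
f=dict(np.load('top0.npz'));c=f['pixels'][150:270,180:380,::-1]
cv2.imwrite('pics/crop0.png',cv2.resize(c,None,fx=4,fy=4,interpolation=cv2.INTER_CUBIC))
E
```

```text
(no output)
```

View pics/crop0.png

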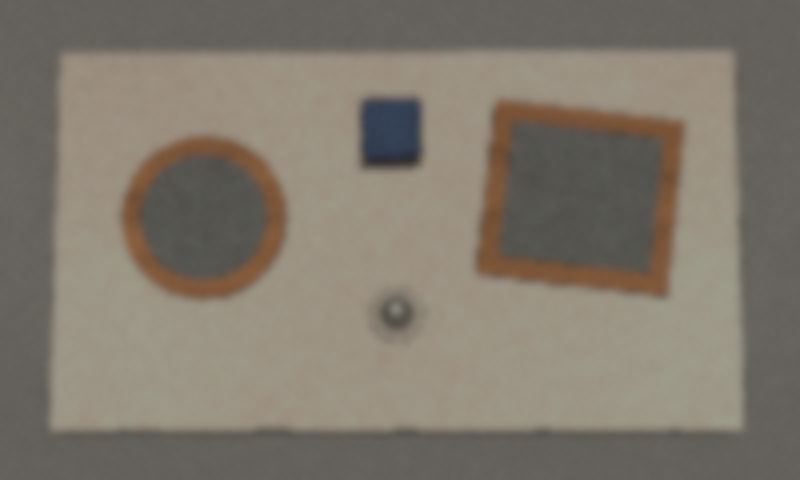

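Riser: centre about (542, 10.6), yaw +1.25°. Board: centre about (574.6, -122.6), yaw -5.4°. I'll push with the open fingers set parallel to the riser edge, so two spread contacts square the board as it slides. It needs about 75 mm of travel. First I'll turn the hand to the riser's yaw, then traverse.

```bash
python3 -m crank '[0,0,0,0,0,0.86,1, 0,0,0,0,0,0.86,1, 0,0,0,0,0,0.86,1, 0,0,0,0,0,0.86,1, 0,0,0,0,0,0.86,1]'
python3 -m crank '[0.45,-0.9,0,0,0,0,1, 0.45,-0.9,0,0,0,0,1, 0.45,-0.9,0,0,0,0,1, 0.45,-0.9,0,0,0,0,1, 0.45,-0.9,0,0,0,0,1]'
python3 -m crank '[0.45,-0.9,0,0,0,0,1, 0.45,-0.9,0,0,0,0,1, 0.45,-0.9,0,0,0,0,1, 0.45,-0.9,0,0,0,0,1, 0.45,-0.9,0,0,0,0,1]'
python3 -m crank '[0.45,-0.9,0,0,0,0,1, 0.45,-0.9,0,0,0,0,1, 0.45,-0.9,0,0,0,0,1, 0.45,-0.9,0,0,0,0,1, 0.45,-0.9,0,0,0,0,1]'
python3 -m crank '[0,0,0,0,0,0,1, 0,0,0,0,0,0,1]'
```

```text
t: 0.6
tcp_pos: [251.7, -598.9, 213.9]
ee_rot: [-3.14, 0.0, 0.019]
ft_force: [-0.2, -0.2, -0.0]
opening: 95.3
t: 1.1
tcp_pos: [316.4, -461.4, 214.0]
ee_rot: [-3.141, 0.0, 0.022]
ft_force: [0.2, -0.1, 0.2]
opening: 94.7
t: 1.6
tcp_pos: [380.8, -324.9, 214.1]
ee_rot: [-3.141, 0.0, 0.022]
ft_force: [0.3, -0.0, 0.1]
opening: 95.2
t: 2.1
tcp_pos: [445.2, -188.5, 214.2]
ee_rot: [-3.141, 0.001, 0.022]
ft_force: [0.4, 0.3, 0.2]
opening: 94.9
t: 2.3
tcp_pos: [444.9, -189.5, 214.3]
ee_rot: [3.141, 0.001, 0.024]
ft_force: [0.2, -0.4, 0.4]
opening: 95.1
```

```bash
python3 -m crank '[0.3,-0.75,0,0,0,0,1, 0.3,-0.75,0,0,0,0,1, 0.3,-0.75,0,0,0,0,1, 0,0,0.8,0,0,0,1, 0,0,0.8,0,0,0,1]'
python3 -m crank '[0,0,0.8,0,0,0,1, 0,0,0.8,0,0,0,1, 0,0,0.8,0,0,0,1, 0,0,0.6,0,0,0,1, 0,0,0,0,0,0,1]'
python3 - <<'E'
from workcell import env,cams
from h import *
for n in ['top','scene','wrist']:
    f=cams.grab_frame(n);cv2.imwrite(f'pics/{n}1.png',f['pixels'][:,:,::-1]);np.savez(n+'1.npz',**f)
s=env.state();print(s['tcp_pos'],s['ee_rot'],s['t'])
E
```

```text
t: 2.8
tcp_pos: [471.1, -122.5, 166.9]
ee_rot: [3.14, -0.002, 0.022]
ft_force: [1.1, -1.0, -0.1]
opening: 95.5
t: 3.3
tcp_pos: [467.8, -122.0, 73.4]
ee_rot: [-3.139, 0.006, 0.021]
ft_force: [0.5, -0.7, -0.2]
opening: 95.1
[ 471.03482726 -122.60662967   77.61937848] [ 3.14097693e+00 -1.16654901e-03  2.14967832e-02] 3.45
```

View pics/scene1.png

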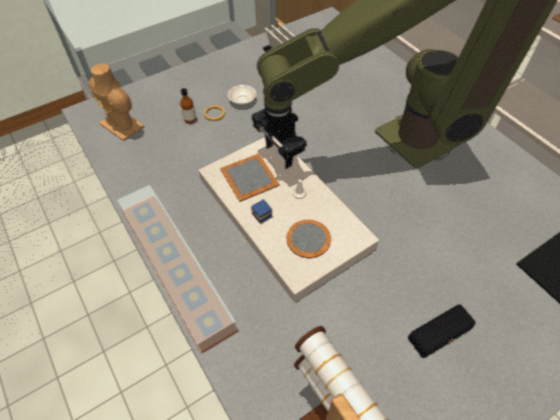

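View pics/wrist1.png

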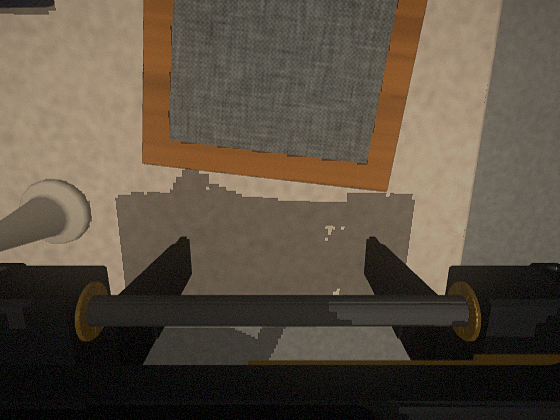

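View pics/top1.png

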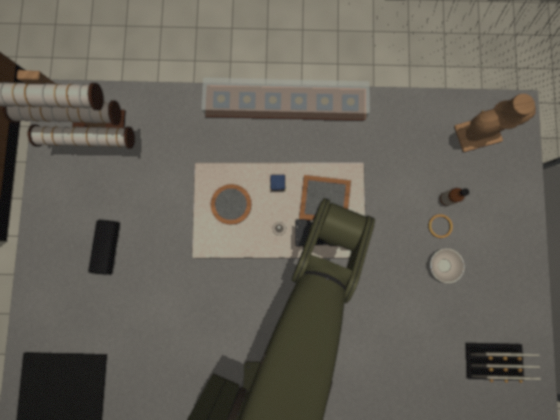

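The wrist view shows the board's rear edge clear ahead of both fingertips (tips near (185,240) and (372,240), near edge running from (143,163) to (388,190)), with the cone well to the left at (55,210). I'll check the relative height with the wrist depth before the final descent.

```bash
python3 - <<'E'
from h import *
f=dict(np.load('wrist1.npz'));P=world(f)
for u,v in [(100,120),(450,100),(270,215),(440,230),(250,100),(145,162),(387,188),(386,190),(185,239),(372,239),(186,242),(371,243)]: print(u,v,np.round(P[v,u],1))
hsv=cv2.cvtColor(f['pixels'],cv2.COLOR_RGB2HSV)
m=(P[...,2]>40)&(P[...,2]<70)
print(np.percentile(P[100:130,90:130,2],[10,50,90]),np.percentile(P[40:100,200:350,2],[10,50,90]))
E
```

```text
100 120 [540.1 -21.5  49.8]
450 100 [ 555.2 -216.8   49.7]
270 215 [ 486.2 -118.1   50. ]
440 230 [ 479.  -222.6   50.5]
250 100 [ 552.6 -106.5   56.6]
145 162 [518.3 -48.1  58.4]
387 188 [ 506.3 -184.7   58. ]
386 190 [ 505.1 -184.3   57.8]
185 239 [481.  -73.8  78.9]
372 239 [ 483.5 -172.6   79.6]
186 242 [479.9 -74.6  80.3]
371 243 [ 482.3 -171.5   82.3]
[49.18282375 49.99843639 50.87225747] [57.41233624 58.31854845 59.21357297]
```

```bash
python3 -m crank '[0,0,0.4,0,0,0,1, 0,0,0.3,0,0,0,1, 0,0,0.1,0,0,0,1, 0,0,0,0,0,0,1, 0,0,0,0,0,0,1]'
python3 -m crank '[0.2,0,0,0,0,0,1, 0.2,0,0,0,0,0,1, 0.2,0,0,0,0,0,1, 0.15,0,0,0,0,0,1, 0.15,0,0,0,0,0,1]'
python3 -m crank '[0.15,0,0,0,0,0,1, 0.15,0,0,0,0,0,1, 0.15,0,0,0,0,0,1, 0.15,0,0,0,0,0,1, 0.15,0,0,0,0,0,1]'
python3 - <<'E'
from workcell import env,cams
from h import *
for n in ['wrist']:
    f=cams.grab_frame(n);cv2.imwrite(f'pics/{n}2.png',f['pixels'][:,:,::-1])
s=env.state();print(s['tcp_pos'],s['ee_rot'],s['t'],s['ft_force'])
E
```

```text
t: 3.95
tcp_pos: [470.6, -121.7, 52.7]
ee_rot: [3.142, 0.0, 0.023]
ft_force: [0.1, -0.7, 1.5]
opening: 94.8
t: 4.45
tcp_pos: [497.7, -121.2, 52.6]
ee_rot: [3.141, 0.001, 0.023]
ft_force: [-1.6, -1.3, 1.0]
opening: 94.9
t: 4.95
tcp_pos: [520.1, -120.4, 52.5]
ee_rot: [-3.141, 0.001, 0.023]
ft_force: [-1.9, -0.6, 2.2]
opening: 95.1
[ 520.9816152  -120.43831043   52.68436094] [-3.14131276e+00 -7.19033971e-04  2.26931066e-02] 5.0 [-0.92585486  0.17025415 -1.14824945]
```

View pics/wrist2.png

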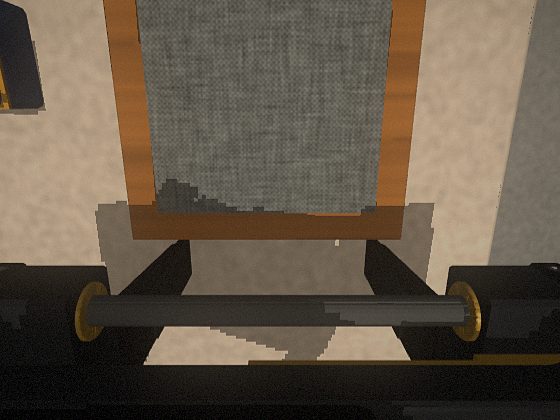

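The wrist view shows the board's rear edge level at row 239 on both fingertips, so the board is now square to the hand and still flat. I'll push most of the remaining distance.

```bash
python3 -m crank '[0.15,0,0,0,0,0,1, 0.15,0,0,0,0,0,1, 0.15,0,0,0,0,0,1, 0.15,0,0,0,0,0,1, 0.15,0,0,0,0,0,1]'
python3 -m crank '[0.15,0,0,0,0,0,1, 0.15,0,0,0,0,0,1, 0.1,0,0,0,0,0,1, 0.05,0,0,0,0,0,1, 0,0,0,0,0,0,1]'
cat > m.py <<'E'
import sys
from workcell import env,cams
from h import *
k=sys.argv[1]
s=env.state();print(s['tcp_pos'],s['ee_rot'],s['t'],s['ft_force'])
a=np.radians(1.25);ex=np.array([np.cos(a),np.sin(a)]);ey=np.array([-ex[1],ex[0]])
for n in ['top','scene','wrist']:
    f=cams.grab_frame(n);cv2.imwrite(f'pics/{n}{k}.png',f['pixels'][:,:,::-1]);np.savez(n+k+'.npz',**f)
    P=world(f);hsv=cv2.cvtColor(f['pixels'],cv2.COLOR_RGB2HSV);z=P[...,2]
    reg=(P[...,0]>390)&(P[...,0]<760)&(P[...,1]>-260)&(P[...,1]<-20)&(z>42)&(z<66)
    b=reg&(hsv[...,1]>95)&(hsv[...,0]<20)
    kk,l,st,_=cv2.connectedComponentsWithStats(b.astype(np.uint8),connectivity=8);i=1+st[1:,4].argmax();q=l==i
    print(n,'board',st[i],rect(P[q][:,:2]),np.median(z[q]),end=' ')
    R=P[q][:,:2]@np.stack([ex,ey],1);print('front riser-x',np.percentile(R[:,0],[0,99,100]).round(1))
    # riser far edge: white pixels
    w=(P[...,0]>390)&(P[...,0]<760)&(P[...,1]>-300)&(P[...,1]<320)&(z>42)&(z<56)&(hsv[...,1]<75)
    yy=(P[...,:2]@ey)
    xx=P[...,:2]@ex
    for lo in [-230,-210,0,60,120,180,220]:
        t=w&(yy>lo)&(yy<lo+20)
        if t.sum()>20: print('  y',lo,'far edge',np.percentile(xx[t],[98,99.5,100]).round(1))
E
python3 m.py 3
```

```text
t: 5.5
tcp_pos: [542.9, -120.0, 52.6]
ee_rot: [-3.141, 0.0, 0.023]
ft_force: [-1.8, 0.1, -0.2]
opening: 95.2
t: 6.0
tcp_pos: [556.4, -119.8, 52.7]
ee_rot: [3.141, -0.001, 0.023]
ft_force: [-0.4, -0.5, -0.6]
opening: 95.0
[ 556.44535414 -119.78976042   52.69499132] [ 3.14147938e+00 -6.72536426e-04  2.26423384e-02] 6.0 [-0.40226361 -0.48913818 -0.58763087]
top board [299 158  47  28 321] (array([ 656.6, -114.2]), array([ 81.4, 136.2]), 1.35) 57.813873048222376 front riser-x [613.1 694.3 694.7]
  y -230 far edge [680.9 681.2 681.6]
  y -210 far edge [680.9 681.5 681.7]
  y 0 far edge [677.3 680.9 681.5]
  y 60 far edge [676.1 680.4 680.7]
  y 120 far edge [677.7 680.9 681.2]
  y 180 far edge [676.8 680.5 681.2]
  y 220 far edge [674.5 680.3 681.2]
scene board [203 163  62  51 690] (array([ 631.6, -112.4]), array([132.1, 144.9]), 1.02) 57.95123606598406 front riser-x [562.7 694.4 695.3]
  y -230 far edge [679.7 681.  682. ]
  y -210 far edge [676.1 678.7 681.3]
  y 0 far edge [679.6 680.9 682.2]
  y 60 far edge [678.2 680.7 681.5]
  y 120 far edge [679.9 681.1 681.7]
  y 180 far edge [678.6 681.1 681.8]
  y 220 far edge [678.2 680.4 681.4]
wrist board [  103     0   323   247 20478] (array([ 623.7, -112.4]), array([112.8, 146.5]), 1.39) 57.895709330442116 front riser-x [564.6 676.  677.5]
  y -230 far edge [677.4 678.9 679.8]
  y -210 far edge [677.1 678.9 679.7]
  y 0 far edge [588.4 645.8 657.2]
```

View pics/scene3.png

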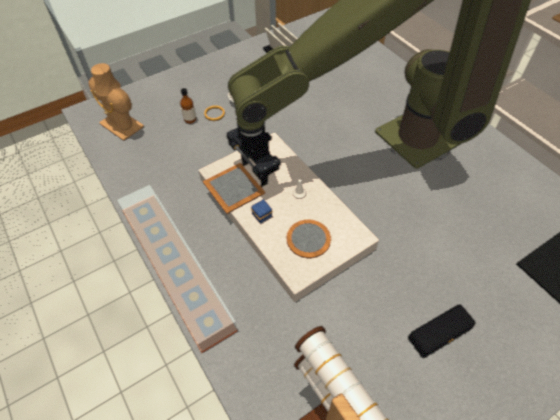

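View pics/wrist3.png

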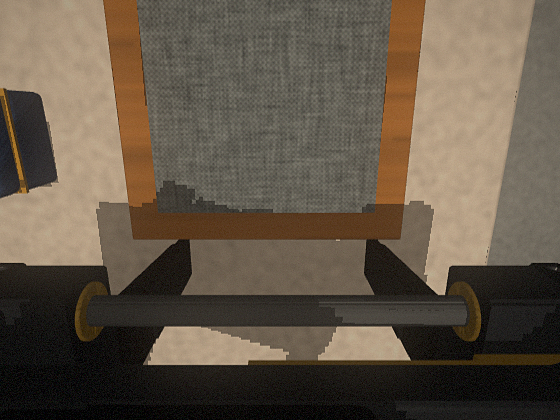

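Protrusion is about 13 mm (board front ≈694.5, riser edge ≈681.4), and both are at about 1.2–1.4° yaw. That leaves about 17 mm.

```bash
python3 -m crank '[0.15,0,0,0,0,0,1, 0.15,0,0,0,0,0,1, 0.15,0,0,0,0,0,1, 0.07,0,0,0,0,0,1, 0.03,0,0,0,0,0,1]'
python3 -m crank '[0,0,0,0,0,0,1]'
python3 m.py 4
```

```text
t: 6.65
tcp_pos: [572.8, -119.4, 52.7]
ee_rot: [3.142, 0.0, 0.023]
ft_force: [-3.2, 0.2, 1.7]
opening: 95.0
t: 6.75
tcp_pos: [572.8, -119.4, 52.7]
ee_rot: [3.141, -0.0, 0.023]
ft_force: [-1.4, 0.5, 1.6]
opening: 94.7
[ 572.81308737 -119.43686106   52.72327801] [ 3.14148419e+00 -3.42649722e-04  2.26035760e-02] 6.75 [-1.42545423  0.52061732  1.5552287 ]
top board [299 153  21  27 179] (array([671.6, -75.6]), array([79.5, 59.2]), 1.0) 57.88182596114757 front riser-x [630.1 709.3 709.4]
  y -230 far edge [680.5 680.9 681.1]
  y -210 far edge [650.2 681.3 681.4]
  y 0 far edge [677.5 680.5 680.8]
  y 60 far edge [677.1 680.5 680.7]
  y 120 far edge [677.3 681.  681.1]
  y 180 far edge [677.3 680.7 681. ]
  y 220 far edge [674.6 680.3 680.8]
scene board [198 165  62  52 700] (array([ 648.2, -111.1]), array([130.2, 145.1]), 1.03) 57.76951187610757 front riser-x [580.3 710.6 710.9]
  y -230 far edge [679.4 681.4 682. ]
  y -210 far edge [673.3 676.6 678.9]
  y 0 far edge [679.7 680.9 681.6]
  y 60 far edge [678.1 681.2 681.8]
  y 120 far edge [679.7 681.5 681.7]
  y 180 far edge [678.9 680.9 681.2]
  y 220 far edge [677.7 680.5 681.2]
wrist board [  103     0   323   242 20500] (array([ 639.9, -111.9]), array([113.3, 146.9]), 1.67) 57.89040176813509 front riser-x [580.3 692.3 693.8]
  y -230 far edge [680.7 682.3 683.1]
  y -210 far edge [680.4 682.2 683. ]
  y 0 far edge [658.8 662.7 668.5]
```

Now about 29 mm. I'll back straight off, lift, move clear, and check with an unobstructed view.

```bash
python3 -m crank '[-0.2,0,0,0,0,0,1, -0.5,0,0,0,0,0,1, -0.6,0,0,0,0,0,1, 0,0,-0.5,0,0,0,1, 0,0,-0.9,0,0,0,1]'
python3 -m crank '[0,0,-0.9,0,0,0,1, 0,0,-0.9,0,0,0,1, 0,0,-0.9,0,0,0,1, 0,0,-0.9,0,0,0,1, 0,0,-0.5,0,0,0,1]'
python3 -m crank '[-0.8,0.5,0,0,0,0,1, -0.8,0.5,0,0,0,0,1, -0.8,0.5,0,0,0,0,1, -0.8,0.5,0,0,0,0,1, -0.5,0.5,0,0,0,0,1]'
python3 -m crank '[0,0.9,0,0,0,0,1, 0,0.9,0,0,0,0,1, 0,0.9,0,0,0,0,1, 0,0.9,0,0,0,0,1, 0,0.9,0,0,0,0,1]'
python3 -m crank '[0,0.5,0,0,0,0,1, 0,0,0,0,0,0,1, 0,0,0,0,0,0,1, 0,0,0,0,0,0,1]'
python3 m.py 5
python3 - <<'E'
from h import *
f=dict(np.load('top5.npz'));c=f['pixels'][140:270,180:380,::-1]
cv2.imwrite('pics/crop5.png',cv2.resize(c,None,fx=4,fy=4,interpolation=cv2.INTER_CUBIC))
E
```

```text
t: 7.4
tcp_pos: [532.0, -119.8, 93.7]
ee_rot: [-3.14, 0.003, 0.022]
ft_force: [-0.2, 0.1, 0.2]
opening: 95.0
t: 7.9
tcp_pos: [535.4, -120.7, 222.1]
ee_rot: [3.14, -0.006, 0.023]
ft_force: [0.4, -0.2, 0.7]
opening: 95.1
t: 8.4
tcp_pos: [423.2, -198.2, 218.0]
ee_rot: [3.141, -0.001, 0.022]
ft_force: [0.7, -0.1, 0.4]
opening: 95.2
t: 8.9
tcp_pos: [427.5, -333.9, 218.0]
ee_rot: [3.141, -0.001, 0.022]
ft_force: [-0.8, 0.4, 0.3]
opening: 94.9
t: 9.3
tcp_pos: [427.8, -346.7, 217.7]
ee_rot: [-3.141, -0.0, 0.023]
ft_force: [0.3, -0.7, 0.3]
opening: 95.3
[ 427.78594463 -346.68654833  217.65055077] [-3.14114224e+00 -3.78872504e-05  2.34893683e-02] 9.3 [ 0.29758133 -0.71759154  0.25274636]
top board [299 153  47  43 719] (array([ 649.1, -114.3]), array([127.3, 135.9]), 0.97) 57.89795918800837 front riser-x [582.5 709.2 709.9]
  y -230 far edge [675.3 680.8 681.8]
  y -210 far edge [674.5 680.8 681.5]
  y 0 far edge [677.4 681.  681.3]
  y 60 far edge [675.3 680.5 681.4]
  y 120 far edge [677.2 679.9 680.8]
  y 180 far edge [677.8 680.4 681.1]
  y 220 far edge [676.5 680.8 681. ]
scene board [198 166  62  51 700] (array([ 648.9, -111.7]), array([129.7, 145. ]), 1.09) 57.97193033331871 front riser-x [581.5 710.4 711.3]
  y -230 far edge [675.8 680.8 681.5]
  y -210 far edge [669.8 678.6 680.3]
  y 0 far edge [678.9 680.8 681.3]
  y 60 far edge [678.6 680.8 681.7]
  y 120 far edge [679.2 681.2 681.6]
  y 180 far edge [678.5 680.7 681.3]
  y 220 far edge [677.7 680.6 681.6]
wrist board [  0   0  98  10 919] (array([ 588.3, -142.2]), array([ 7.7, 83.8]), 2.17) 57.941696416996365 front riser-x [581.8 588.3 589.6]
  y -230 far edge [587.8 589.9 590.6]
  y -210 far edge [586.2 589.5 590.7]
```

View pics/crop5.png

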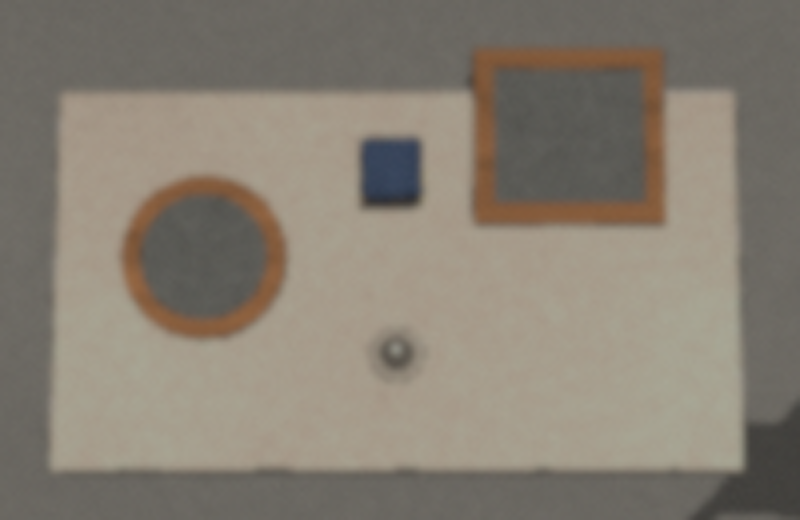

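View pics/scene5.png

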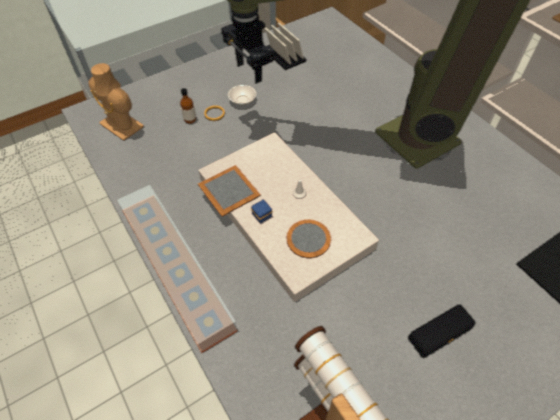

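The crop shows the board's far edge level (row 48), parallel to the riser edge (row 92). Disc, ring box and cone are in the same places as before. The scene view agrees: the board is flat and the hand is clear. Handing in.

```bash
python3 -c "
from workcell import env
print(env.hand_in(), env.state()['t'])"
```

```text
the job is handed in; nothing more can be done
the job is handed in; nothing more can be done
```

The rectangular board now sticks out about 29 mm past the riser's far edge, flat and square to it, and the job is handed in. I pushed it with the two open fingers held parallel to the edge. The two contacts squared it as it slid, and I then backed the hand off, lifted it and moved it clear.

- **Overhang:** the top camera gave about 28.3 mm and the scene camera about 29.4 mm. The board's measured centre gives about 29.2 mm. Each is good to a millimetre or two, so the board is likely slightly under 30 mm but within the half-centimetre tolerance.
- **Squareness:** the board's yaw is about 1.0–1.1°, against about 1.25° for the riser.
- **Flatness:** the board's top measures 58 mm, as it should when lying on the riser.
- **Other objects:** the round board, ring box and cone are where they were in the pictures, and nothing else looks disturbed. I did not measure the items on the counter.
- **Limits:** the arm's clock read about 9.3 s at the last check, and the contact force readings I took were only a few newtons.

No checks failed; the only disagreement was the 1 mm difference between the two cameras.

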